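# Set the depth stop of a lever press from a finished sample

### The job

Set up the bench lever press from the finished sample block lying in its nest: push the sample fully home against the back fence, then press the hand lever down until the punch meets the bush and the resistance clearly firms up, and no harder (the lever stays where it is left). Then, to record that lever travel for the next pieces, push the depth-stop rod gently down by its knob until its tip just touches the lever's tail. Leave the punch bearing on the sample and the stop touching, and do not disturb the other things on the table.

Things in the scene. Friction and masses are not known exactly. Their poses are not given: they have to be found in the camera images.
- press: Grey cast bench lever press bolted to the table, about 240 x 150 mm on plan, 310 mm high. Origin on the table under the vertical ram axis; +x points from the open throat (front) to the column (back), +y to the lever's grip end, z up. Its head spans z = 118 to 160 mm and reaches forward to x = -32 mm; the space in front of that is open upward.
- fence (a point): Centre of the face of the nest's back fence (x = +30, z = 42 mm in the press's frame). The steel nest runs along the press's x: floor at z = 24 mm from x = -115 mm to the fence, two side rails 49 mm apart inside, rail tops at z = 36 mm. Same axes as the press.
- sample: The sample: loose wooden block, 45 x 120 x 45 mm, about 0.16 kg, in the nest. Origin at the centre of its underside; its y axis is its length and points to the fence. At the start it stands 20 to 40 mm short of the fence, its front (-y) end sticking out to the robot's side; it slides with 1 to 2 N. Home, it touches the fence and its bush is under the ram.
- bush_top (a point): Centre of the top of the steel bush head (23 mm across, 4 mm proud) on the sample, 30 mm from the block's back end, 49 mm above its underside. With the block home it lies at x = 0, y = 0 in the press's frame (2 mm play either way in y).
- ram: Square steel ram, 18 mm wide, sliding vertically on the press's axis, driven by the lever 50 mm from the fulcrum; origin in its lower end. It carries a round punch (17 mm across, cushioned by a stiff spring) set to a length that differs each time and is not measured: its face lies 15 to 33 mm below this origin, 6 to 24 mm above the bush when the lever is fully up.
- lever (a joint): Angle of the hand lever, rad: 0 fully raised (grip 0.30 rad above level), growing as the grip is pressed down, at most 0.70. The stiff fulcrum takes about 3 N at the handle to move and holds the lever where it is left. The punch meets the bush somewhere between 0.11 and 0.48 rad; from there the handle force climbs by about 1 N per mm of handle travel.
- fulcrum (a point): Hinge point of the lever: x = 0, y = -50, z = 185 mm in the press's frame; hinge axis along the press's x. The punch bears on the sample with about 2.8 times the handle force above those 3 N: 6 to 12 N in all at the handle is firm; 40 N on the sample (about 17 N at the handle) bruises it. After release, friction keeps 12 to 15 N on it.
- handle (a point): Centre of the lever's black round grip (26 mm thick, 80 mm long, along the lever), 140 mm from the fulcrum, moving with the lever; with the lever up it is 0.226 m above the table and 84 mm in +y from the ram axis. Its y axis points outward along the lever, z up square to it. Press it from above; nothing stands over it.
- tail_pad (a point): Centre of the top face of the round wear pad (13 mm across) on the lever's short tail, 45 mm from the fulcrum on the side away from the grip; it rises as the grip goes down. z is square to the tail, upward.
- stop_rod (a joint): How far the depth-stop rod is pushed down in its bracket, m: 0 raised, at most 0.040; it slides vertically. Friction of about 2.5 N holds it, so it takes 2 to 3 N to push until it meets the tail pad; then the force climbs steeply. Pushed with much more than 10 N in all, it begins to lever the punch off the sample.
- stop_tip (a point): Lowest point of the rounded lower end of the depth-stop rod (10 mm thick), above the tail pad, at x = 0, y = -95 mm in the press's frame. Touching, it stands on the pad's top face.
- stop_knob (a point): Centre of the top face of the rod's steel knob (25 mm across, 20 mm high), 84 mm above the tip, about 0.30 m above the table at the start; nothing stands over it.
- next_block: Bystander: wooden block, 60 x 90 x 30 mm, left of the nest's front. Origin at the centre of its underside.
- bush_box: Bystander: small green cardboard box, 51 x 70 x 41 mm, behind the lever, beside the column. Origin at the centre of its underside.
- plug_jar: Bystander: round screw jar with a white lid, 64 mm across, 85 mm high, beyond the end of the lever. Origin at the centre of its underside.

How it is judged:
By the outcome, as a careful person would: the job done as asked, in the order asked, and still so for the second after the job is handed in, with the robot touching nothing.
It also fails if it takes over 48 s, if anything falls off the work surface, if the arm or the gripper's body presses on something with over 40 N, if the wrist force passes 120 N, or if a joint passes its speed limit or range.

### The arm

A 6-joint arm with a two-finger parallel gripper is mounted at the origin on a cart in front of the work surface, level with it; the furniture and walls round the work are solid. World frame = base frame: x ahead of the robot, y to its left, z up, the work surface at z = 0. Lengths are in mm, angles in rad, forces in N, time in s.
With the tool pointing down it reaches from about 400 to 825 mm from the base axis. Payload 7 kg.
Tool frame: the origin (TCP) lies midway between the tips of the shut fingers; the grasp point (between the pads) lies 19 mm behind it; z points along the fingers, y is the line along which they close (so a half turn about z gives the same grasp; the last joint's range is limited). The gripper opens to 88 mm and grips with 3 to 60 N. Pads are 19 mm wide; open, the fingers measure 130 mm over their backs; the gripper's body (78 mm by 193 mm) begins 47 mm behind the grasp point.
Start: joints at [1.634, 0.359, 0.012, 0, -1.224, -0.288], TCP at [150.476, 657.991, 201.361] pointing down, gripper open.
Joint ranges: [-3.07, 3.07], [-1.43, 2.12], [-1.02, 1.25], [-3.03, 1.67], [-3.05, -0], [-3.03, 3.03]. Speed limits (rad/s): [2.39, 2.39, 3.01, 3.14, 3.14, 3.14].

### API

Orientations are given as a 3x3 rotation matrix whose columns are the frame's x, y, z axes.
In Python, from workcell import telemetry, get_image, robot gives the robot as it stands. The module is installed in compiled form; this text tells all that it offers.
- The arm moves only by the shell command python3 -m pendant [OPENING] [FORCE], which reads ROWS from standard input. ROWS is a JSON list that holds a single list of rows (three levels of brackets), with 1 to 12 rows, each of 6 numbers: dx, dy, dz in fractions of the full range, 1 being 0.4 m, then a rotation vector rx, ry, rz in parts of the range, where 1.0 means pi rad; each row is the pose to reach, as a shift and turn from the pose commanded when the command began, along the tool's axes at that moment; what a row does not reach only later rows make up. A row lasts 1/10 s, in which the tool goes at most 50 mm and 0.15 rad, less where a joint would pass 70% of its speed; a pose out of reach is approached as far as the arm can. OPENING is the finger opening in mm, set as the command begins (- or left out keeps the last). The fingers move at their own pace and stop on an object; FORCE is the grip in N (left out, the last holds). Time passes only in rows, so rows that do not move let the fingers close. It prints the time, the measured TCP pose, the force, the opening and the grip force at its end. A shift or turn number past 1, either way, is cut back to 1. Input that does not fit is refused with a message, and nothing moves.
- telemetry.get_state(): the state, without advancing time (a new reading comes with each control period).
- get_image(name): name is "scene" or "top"; returns a dict with "img" (420x560x3 uint8, blue, green, red), "fx", "fy", "cx", "cy" (pixels), "R" (3x3) and "t" (3): a world point X has camera coordinates R X + t. Camera axes: x right, y down, z forward; pixel columns grow to the right and rows downward; lengths in mm; the calibration is good to about 2 mm. A picture is of the moment at which its call begins. There is no depth.
- robot.sign_off(): hands the job in; it is judged then, once.
The state is a dict: "t": time; "qpos": joint angles; "joint_vel": joint speeds; "effort": joint torques, N m; "ee_pos": TCP position; "ee_rot": TCP orientation; "contact_force": force on the tool from outside, world axes, zero at the start; "ft_torque": the same for the moment, N m; "gripper_width": finger opening in mm; "finger_force": force on a finger pad.
Only numpy, scipy, OpenCV 4.12 (cv2) and the standard library are available. Lean on these libraries where they do the work, as an engineer would, in place of code of your own. Each camera call takes 0.05 s, during which the arm holds its last target. There are 200 camera calls.

## Working session

There is one attempt and no reset: what is moved stays moved. The work goes in short steps, Python scripts to look and compute and a shell command to move; the robot and the scene stay as the last step left them, time stands still between calls to the robot, and variables do not carry over. Pictures are saved under pics/ and viewed, at most 10 in all, crops included, and the job is handed in when it is done.

```bash
mkdir -p pics
python3 - <<'E'
from workcell import telemetry,get_image
import cv2,numpy as np
for n in("scene","top"):
    d=get_image(n);cv2.imwrite(f"pics/{n}0.png",d["img"])
    print(n,d["fx"],d["fy"],d["cx"],d["cy"],np.round(d["R"],4).tolist(),np.round(d["t"],1).tolist())
s=telemetry.get_state();print(s["t"],s["ee_pos"],np.round(s["ee_rot"],3).tolist(),s["contact_force"],s["gripper_width"])
E
```

```text
scene 411.3382509518363 411.3382509518363 274.2904620583794 209.4344693070704 [[0.5315, -0.8471, -0.0038], [-0.5693, -0.3539, -0.7421], [0.6273, 0.3965, -0.6703]] [-14.3, 577.4, 497.5]
top 434.03825215055286 434.03825215055286 277.29920220376283 207.5250022921509 [[-0.0748, -0.9972, 0.0051], [-0.9712, 0.0717, -0.227], [0.226, -0.0219, -0.9739]] [369.8, 567.4, 1024.4]
0.1 [150.37734561 657.54113145 200.50886668] [[0.975, -0.223, -0.0], [-0.223, -0.975, -0.001], [0.0, 0.001, -1.0]] [0.7331423  0.52829005 0.26907455] 87.50357950561222
```

View pics/scene0.png

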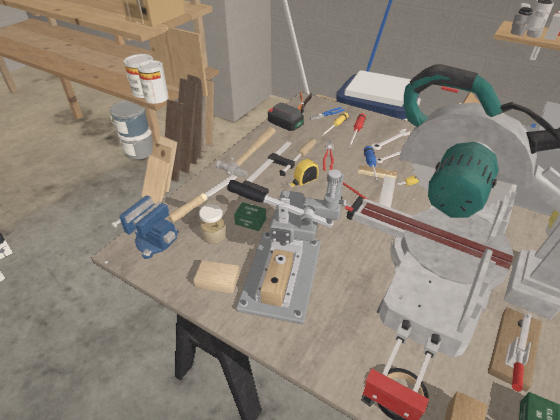

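View pics/top0.png

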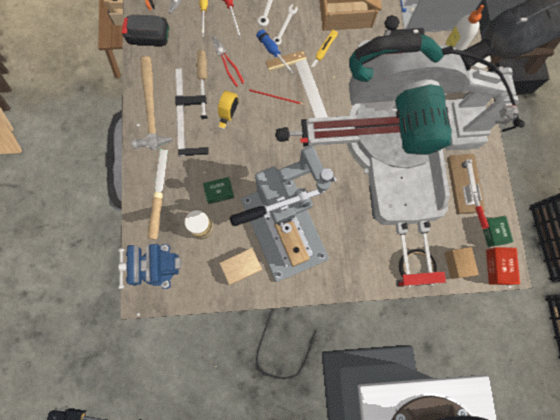

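Run:
```python
import cv2
a=cv2.imread("pics/scene0.png")[155:330,180:380];b=cv2.imread("pics/top0.png")[135:285,185:345]
cv2.imwrite("pics/sc.png",cv2.resize(a,(686,600),interpolation=cv2.INTER_CUBIC)) 
cv2.imwrite("pics/tc.png",cv2.resize(b,(640,600),interpolation=cv2.INTER_CUBIC))
```

```text
(no output)
```

View pics/sc.png

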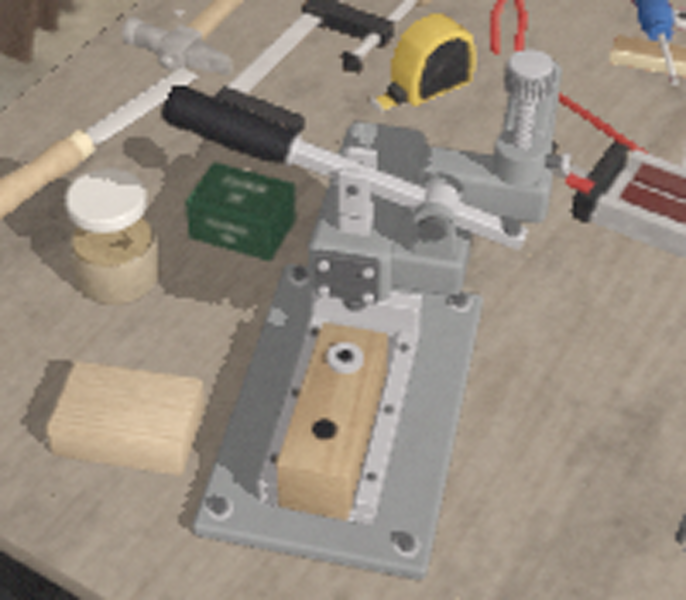

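View pics/tc.png

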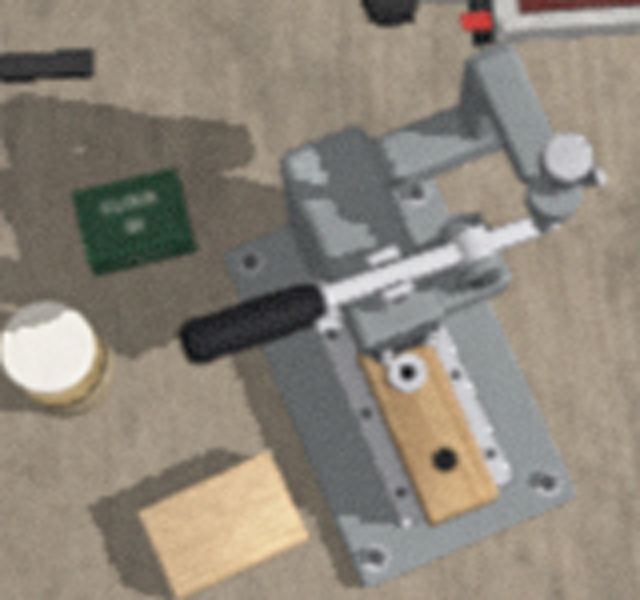

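```bash
cat > h.py <<'E'
from workcell import telemetry,get_image
import numpy as np,cv2
def cams(): return {n:get_image(n) for n in("scene","top")}
def ray(d,p):
    R=np.array(d["R"]);t=np.array(d["t"]);o=-R.T@t
    v=R.T@np.array([(p[0]-d["cx"])/d["fx"],(p[1]-d["cy"])/d["fy"],1]);return o,v/np.linalg.norm(v)
def tri(C,ps,pt):
    A=[];b=[];rs=[ray(C["scene"],ps),ray(C["top"],pt)]
    for o,v in rs: P=np.eye(3)-np.outer(v,v);A.append(P);b.append(P@o)
    X=np.linalg.lstsq(np.vstack(A),np.hstack(b),rcond=None)[0]
    return X,[np.linalg.norm((np.eye(3)-np.outer(v,v))@(X-o)) for o,v in rs]
def plane(d,p,z):
    o,v=ray(d,p);return o+v*(z-o[2])/v[2]
sc=lambda u,v:(180+u/3.43-.36,155+v/3.43-.36)
tc=lambda u,v:(185+u/4-.37,135+v/4-.37)
E
python3 - <<'E'
from h import *
C=cams();np.set_printoptions(precision=1,suppress=True)
P={}
for n,s,t in [("bush",(345,356),(407,373)),("knob",(531,65),(569,155)),("gripO",(172,105),(190,344)),("gripI",(292,147),(320,299)),("front",(315,478),(465,508)),
 ("boltL",(216,505),(374,558)),("boltR",(404,542),(546,482)),("boltB",(300,272),(250,262))]:
    P[n],r=tri(C,sc(*s),tc(*t));print(n,P[n],np.array(r))
g=(P["gripO"]+P["gripI"])/2;print("grip",g)
y=(g-P["knob"])[:2];print("dist",np.linalg.norm(y),"yaw y",np.degrees(np.arctan2(y[1],y[0])))
for a,b in [("bush","front"),("boltL","boltR"),("boltL","boltB")]:
    w=(P[a]-P[b])[:2];print(a,b,np.linalg.norm(w),np.degrees(np.arctan2(w[1],w[0])))
for n,p,z in [("bush",(407,373),73),("fl",(432,523),69),("fr",(497,493),69),("bl",(374,558),12),("br",(546,482),12),("knob",(569,155),300),("pl",(365,587),12),("pr",(576,490),12)]:
    print(n,plane(C["top"],tc(*p),z))
E
```

```text
bush [539.5 307.4  71.1] [1.3 1.3]
knob [601.8 227.7 297.5] [0.4 0.4]
gripO [533.9 426.3 232. ] [1. 1.]
gripI [557.5 356.6 213. ] [1.3 1.3]
front [455.7 277.8  58.9] [1.8 1.8]
boltL [432.1 336.   16.4] [0.7 0.7]
boltR [472.2 222.4  14.7] [0.8 0.8]
boltB [630.7 402.   18.6] [1.6 1.6]
grip [545.7 391.4 222.5]
dist 173.0741049051248 yaw y 108.9278716519218
bush front 88.88588033822576 19.44568232700705
boltL boltR 120.47159553193384 109.43112879164974
boltL boltB 209.27498813050272 -161.59958277752872
bush [538.3 308.4  73. ]
fl [445.9 300.5  69. ]
fr [461.1 259.6  69. ]
bl [431.9 336.4  12. ]
br [471.9 222.7  12. ]
knob [600.8 228.5 300. ]
pl [414.2 343.5  12. ]
pr [465.4 204.   12. ]
```

Careful with the scale: shifts go in shares of 0.4 m and turns go in shares of pi rad. That gives: 355 mm / 400 = 0.8875, 319 mm / 400 = 0.7975, -0.564 rad / 3.1416 = -0.1795.

```bash
echo '[[[0.0875, 0.08, 0, 0, 0, -0.0191], [0.1775, 0.1575, 0, 0, 0, -0.0382], [0.265, 0.2375, 0, 0, 0, -0.0541], [0.355, 0.3175, 0, 0, 0, -0.0732], [0.4425, 0.3975, 0, 0, 0, -0.0891], [0.5325, 0.475, 0, 0, 0, -0.1082], [0.62, 0.555, 0, 0, 0, -0.1273], [0.71, 0.635, 0, 0, 0, -0.1464], [0.7975, 0.7125, 0, 0, 0, -0.1655], [0.8875, 0.7925, 0, 0, 0, -0.1795], [0.8875, 0.7925, 0, 0, 0, -0.1795], [0.8875, 0.7925, 0, 0, 0, -0.1795]]]' | python3 -m pendant 0 20
python3 -c "
from h import *
s=telemetry.get_state();print(s['t'],s['ee_pos'],np.round(s['ee_rot'],3).tolist(),s['contact_force'],s['qpos'])"
```

```text
t: 1.4
ee_pos: [426.4, 268.7, 201.4]
ee_rot: [[0.944, 0.33, -0.0], [0.33, -0.944, 0.0], [-0.0, -0.0, -1.0]]
contact_force: [0.2, -0.1, 0.2]
gripper_width: 0.9
finger_force: 0.0
1.4 [426.42239768 268.74367578 201.35922904] [[0.944, 0.33, -0.0], [0.33, -0.944, 0.0], [-0.0, -0.0, -1.0]] [ 0.1613908  -0.06842306  0.21173628] [ 9.52618607e-01  7.50458698e-02 -3.56911314e-01 -1.19502094e-04
 -1.13876640e+00  9.54245622e-01]
```

Scaled: 154 mm / 400 = 0.385, 130 mm / 400 = 0.325.

```bash
echo '[[[0, 0, 0.1125, 0, 0, 0], [0, 0, 0.225, 0, 0, 0], [0, 0, 0.325, 0, 0, 0], [0, 0, 0.385, 0, 0, 0], [0.0125, 0, 0.385, 0, 0, 0], [0.025, 0, 0.385, 0, 0, 0], [0.03, 0, 0.385, 0, 0, 0]]]' | python3 -m pendant
echo '[[[0.01, 0, 0, 0, 0, 0], [0.02, 0, 0, 0, 0, 0], [0.03, 0, 0, 0, 0, 0], [0.04, 0, 0, 0, 0, 0], [0.05, 0, 0, 0, 0, 0], [0.05, 0, 0, 0, 0, 0]]]' | python3 -m pendant
```

```text
t: 2.1
ee_pos: [438.5, 275.8, 49.0]
ee_rot: [[0.943, 0.334, 0.002], [0.334, -0.943, 0.002], [0.003, -0.001, -1.0]]
contact_force: [0.4, 0.3, -0.0]
gripper_width: 0.2
finger_force: 0.0
t: 2.7
ee_pos: [456.6, 280.7, 47.4]
ee_rot: [[0.943, 0.333, 0.0], [0.333, -0.943, 0.0], [0.0, -0.0, -1.0]]
contact_force: [0.7, -0.7, -0.8]
gripper_width: 0.1
finger_force: 0.0
```

Scaled: 12 mm / 400 = 0.03, 9 mm / 400 = 0.0225.

```bash
echo '[[[0.0075, 0, 0, 0, 0, 0], [0.015, 0, 0, 0, 0, 0], [0.0225, 0, 0, 0, 0, 0], [0.03, 0, 0, 0, 0, 0]]]' | python3 -m pendant | grep -E "pos|force"
echo '[[[0.005, 0, 0, 0, 0, 0], [0.01, 0, 0, 0, 0, 0], [0.015, 0, 0, 0, 0, 0]]]' | python3 -m pendant | grep -E "pos|force"
```

```text
ee_pos: [467.6, 284.6, 47.4]
contact_force: [0.5, -0.0, 0.3]
finger_force: 0.0
ee_pos: [473.2, 286.5, 47.3]
contact_force: [0.2, -0.0, 0.6]
finger_force: 0.0
```

Run:
```python
from h import *
C=cams()
a=C["scene"]["img"][155:330,180:380];b=C["top"]["img"][135:285,185:345]
cv2.imwrite("pics/p5.png",np.hstack([cv2.resize(a,(400,350),interpolation=cv2.INTER_CUBIC),cv2.resize(b,(373,350),interpolation=cv2.INTER_CUBIC)]))
```

```text
(no output)
```

View pics/p5.png

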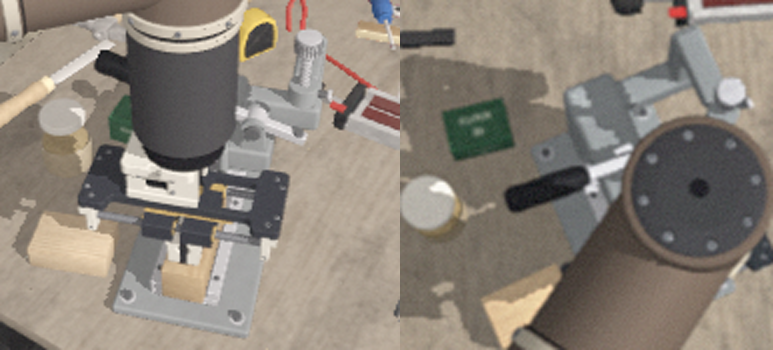

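Run:
```python
from h import *
d=get_image("scene");s=telemetry.get_state()
R,t=np.array(d["R"]),np.array(d["t"])
for X in [s["ee_pos"],s["ee_pos"]+[0,0,22]]:
    c=R@X+t;print(c[0]/c[2]*d["fx"]+d["cx"],c[1]/c[2]*d["fy"]+d["cy"])
cv2.imwrite("pics/p6.png",cv2.resize(d["img"][230:330,230:330],(600,600),interpolation=cv2.INTER_CUBIC))
print(s["contact_force"],s["ft_torque"])
```

```text
271.6281409731738 289.9783359725444
271.5431273391042 283.5612860448193
[-0.21463897 -0.05195827  0.57225107] [-0.07020384  0.02058462 -0.03214981]
```

View pics/p6.png

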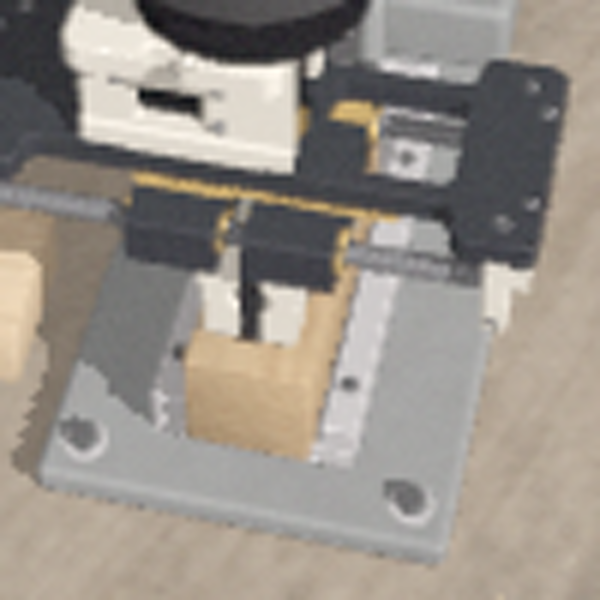

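Run:
```python
from h import *
d=get_image("scene");a=cv2.imread("pics/scene0.png")[230:330,230:330]
print(np.abs(a[55:90,30:60].astype(int)-d["img"][285:320,260:290]).max(2))
b=d["img"][230:330,230:330]
cv2.imwrite("pics/p7.png",np.hstack([cv2.resize(x[45:95,20:70],(400,400),interpolation=cv2.INTER_NEAREST) for x in(a,b)]))
for p in [(262,303),(282,306)]: print(plane(d,p,24))
```

```text
[[13 18 16 ... 16 17 16]
 [17 16 14 ... 16 16 15]
 [15 16 16 ... 17 16 16]
 ...
 [13 15 14 ... 16 15 16]
 [15 18 14 ... 15 15 17]
 [15 15 16 ... 14 18 11]]
[448.04130898 295.18608435  24.        ]
[464.18310512 254.96048973  24.        ]
```

View pics/p7.png

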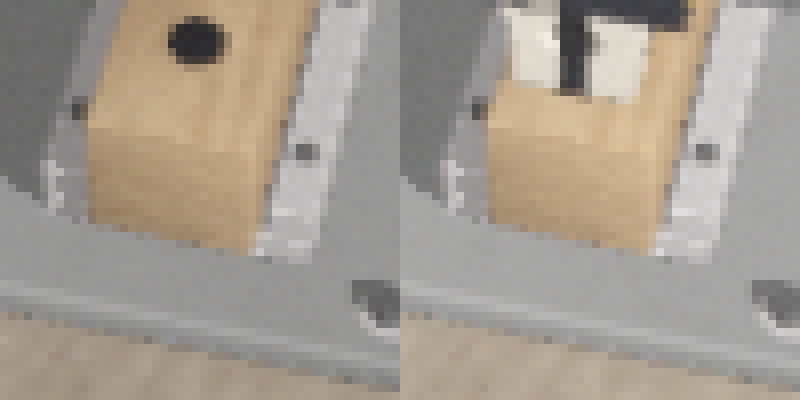

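Scaled: -50 mm / 400 = -0.125, -45 mm / 400 = -0.1125.

```bash
echo '[[[-0.0375, 0, 0, 0, 0, 0], [-0.075, 0, 0, 0, 0, 0], [-0.1125, 0, 0, 0, 0, 0], [-0.125, 0, 0, 0, 0, 0], [-0.125, 0, 0, 0, 0, 0]]]' | python3 -m pendant | grep -E "pos|force"
python3 - <<'E'
from h import *
C=cams();d=C["scene"];s=telemetry.get_state()
R,t=np.array(d["R"]),np.array(d["t"])
e=np.array(s["ee_pos"]);ex=np.array([.943,.333,0]);ey=np.array([-.333,.943,0])
im=d["img"].copy();out=cv2.resize(im[200:340,180:360],(720,560),interpolation=cv2.INTER_CUBIC)
for dx in(-10,10):
  for dy in(-21,21):
    X=e+dx*ex+dy*ey;c=R@X+t;u,v=c[0]/c[2]*d["fx"]+d["cx"],c[1]/c[2]*d["fy"]+d["cy"]
    print(round(u,1),round(v,1));cv2.circle(out,(int((u-180)*4),int((v-200)*4)),3,(0,0,255),-1)
cv2.imwrite("pics/p8.png",out)
E
```

```text
ee_pos: [425.6, 269.8, 47.7]
contact_force: [0.4, 0.8, 0.1]
finger_force: 0.0
275.0 315.1
254.9 311.3
277.1 306.9
257.3 303.2
```

View pics/p8.png

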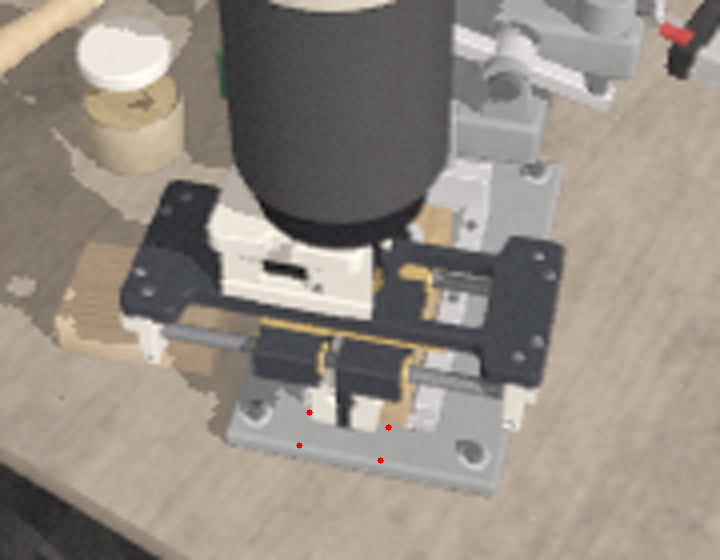

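Scaled: 11 mm / 400 = 0.0275, 9 mm / 400 = 0.0225.

```bash
echo '[[[0, 0, 0.0075, 0, 0, 0], [0, 0, 0.015, 0, 0, 0], [0, 0, 0.0225, 0, 0, 0], [0, 0, 0.0275, 0, 0, 0], [0, 0, 0.0275, 0, 0, 0]]]' | python3 -m pendant | grep -E "pos|force"
echo '[[[0.0125, 0, 0, 0, 0, 0], [0.025, 0, 0, 0, 0, 0], [0.0375, 0, 0, 0, 0, 0], [0.045, 0, 0, 0, 0, 0], [0.05, 0, 0, 0, 0, 0], [0.055, 0, 0, 0, 0, 0]]]' | python3 -m pendant | grep -E "pos|force"
echo '[[[0.005, 0, 0, 0, 0, 0], [0.01, 0, 0, 0, 0, 0], [0.015, 0, 0, 0, 0, 0]]]' | python3 -m pendant | grep -E "pos|force"
```

```text
ee_pos: [425.7, 269.6, 35.8]
contact_force: [0.3, 0.4, -1.0]
finger_force: 0.0
ee_pos: [446.5, 276.8, 36.2]
contact_force: [-1.0, -1.0, 1.0]
finger_force: 0.7
ee_pos: [452.4, 279.2, 36.3]
contact_force: [-1.2, 0.3, -1.5]
finger_force: 0.3
```

Scaled: 8 mm / 400 = 0.02, 6 mm / 400 = 0.015.

```bash
echo '[[[0.0075, 0, 0, 0, 0, 0], [0.015, 0, 0, 0, 0, 0], [0.02, 0, 0, 0, 0, 0]]]' | python3 -m pendant | grep -E "pos|force"
python3 - <<'E'
from h import *
C=cams();a=cv2.imread("pics/scene0.png");b=C["scene"]["img"]
cv2.imwrite("pics/p9.png",np.hstack([cv2.resize(x[265:315,245:295],(400,400),interpolation=cv2.INTER_NEAREST) for x in(a,b)]))
E
```

```text
ee_pos: [460.2, 282.0, 36.4]
contact_force: [-0.5, -1.2, -0.4]
finger_force: 0.5
```

View pics/p9.png

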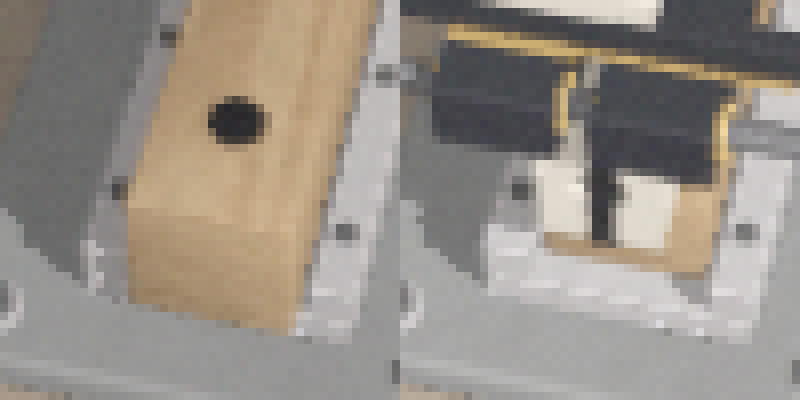

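Scaled: 9 mm / 400 = 0.0225, 6 mm / 400 = 0.015.

```bash
echo '[[[0.0075, 0, 0, 0, 0, 0], [0.015, 0, 0, 0, 0, 0], [0.0225, 0, 0, 0, 0, 0]]]' | python3 -m pendant | grep -E "pos|force"
echo '[[[0.005, 0, 0, 0, 0, 0], [0.01, 0, 0, 0, 0, 0]]]' | python3 -m pendant | grep -E "pos|force"
```

```text
ee_pos: [468.5, 284.9, 36.4]
contact_force: [-0.4, -0.1, 1.6]
finger_force: 0.7
ee_pos: [472.2, 286.1, 36.4]
contact_force: [-1.6, -0.7, 2.1]
finger_force: 0.9
```

Scaled: 3 mm / 400 = 0.0075, 1.5 mm / 400 = 0.0038.

```bash
for i in 1 2 ; do echo '[[[0.0038, 0, 0, 0, 0, 0], [0.0075, 0, 0, 0, 0, 0]]]' | python3 -m pendant | grep -E "pos|contact"; done
```

```text
ee_pos: [474.0, 286.6, 36.2]
contact_force: [-9.9, -0.0, 6.5]
ee_pos: [474.2, 286.4, 36.0]
contact_force: [-22.2, 0.6, 16.1]
```

Scaled: -254 mm / 400 = -0.635, -244 mm / 400 = -0.61.

```bash
echo '[[[-0.0125, 0, 0, 0, 0, 0], [-0.0375, 0, 0, 0, 0, 0], [-0.075, 0, 0, 0, 0, 0], [-0.075, 0, -0.1125, 0, 0, 0], [-0.075, 0, -0.2375, 0, 0, 0], [-0.075, 0, -0.3625, 0, 0, 0], [-0.075, 0, -0.4875, 0, 0, 0], [-0.075, 0, -0.61, 0, 0, 0], [-0.075, 0, -0.635, 0, 0, 0], [-0.075, 0, -0.635, 0, 0, 0]]]' | python3 -m pendant | grep -E "t:|pos|contact"
python3 - <<'E'
from h import *
C=cams();np.set_printoptions(precision=1,suppress=True)
O=np.array([570,318,0]);ex=np.array([.943,.333,0]);ey=np.array([-.333,.943,0])
for n,s,t in [("col back L",(347,127),(287,157)),("col back R",(423,137),(362,128)),("lever pivot",(440,192),(475,240))]:
    X,r=tri(C,sc(*s),tc(*t));print(n,X,r,"press",(X-O)@ex,(X-O)@ey)
b=C["top"]["img"];cv2.imwrite("pics/p10.png",b)
g=(C["top"]["img"].max(2)<60)&(C["top"]["img"].max(2)>0)
s=telemetry.get_state();T=O+84*ey+[0,0,290];print((T-s["ee_pos"])@np.array(s["ee_rot"]))
E
```

```text
t: 7.9
ee_pos: [450.1, 278.9, 292.8]
ee_rot: [[0.943, 0.333, 0.004], [0.333, -0.943, 0.004], [0.005, -0.003, -1.0]]
contact_force: [-0.5, 0.3, -0.6]
col back L [655.1 373.1 153.8] [np.float64(2.2317657800056447), np.float64(2.2317657800052424)] press 98.6069183899096 23.636127762669183
col back R [671.5 326.2 153.3] [np.float64(0.20681528691360407), np.float64(0.20681528691374815)] press 98.45057302395344 -26.0271320587893
lever pivot [587.9 269.8 195.1] [np.float64(0.0009240675802755229), np.float64(0.000924067579810642)] press 0.8224223516498503 -51.37327109145812
[127.5 -81.5  -0.7]
```

Scaled: 127 mm / 400 = 0.3175, 115 mm / 400 = 0.2875.

```bash
echo '[[[0.1, -0.0625, 0, 0, 0, 0], [0.2, -0.125, 0, 0, 0, 0], [0.2875, -0.1825, 0, 0, 0, 0], [0.3175, -0.2025, 0, 0, 0, 0], [0.3175, -0.2025, 0.025, 0, 0, 0], [0.3175, -0.2025, 0.0625, 0, 0, 0], [0.3175, -0.2025, 0.09, 0, 0, 0], [0.3175, -0.2025, 0.09, 0, 0, 0]]]' | python3 -m pendant | grep -E "t:|pos|contact"
echo '[[[0, 0, 0.0075, 0, 0, 0], [0, 0, 0.015, 0, 0, 0], [0, 0, 0.0225, 0, 0, 0], [0, 0, 0.03, 0, 0, 0]]]' | python3 -m pendant | grep -E "t:|pos|contact"
echo '[[[0, 0, 0.005, 0, 0, 0], [0, 0, 0.01, 0, 0, 0], [0, 0, 0.015, 0, 0, 0], [0, 0, 0.02, 0, 0, 0]]]' | python3 -m pendant | grep -E "t:|pos|contact"
```

```text
t: 8.8
ee_pos: [540.8, 395.3, 251.4]
ee_rot: [[0.943, 0.332, -0.003], [0.332, -0.943, -0.003], [-0.004, 0.002, -1.0]]
contact_force: [0.5, -0.1, -0.1]
t: 9.2
ee_pos: [542.3, 396.8, 242.6]
ee_rot: [[0.943, 0.333, 0.0], [0.333, -0.943, 0.001], [0.001, -0.0, -1.0]]
contact_force: [0.3, 0.2, 0.5]
t: 9.6
ee_pos: [542.3, 396.8, 234.2]
ee_rot: [[0.943, 0.333, 0.0], [0.333, -0.943, 0.0], [0.0, -0.0, -1.0]]
contact_force: [0.3, -0.3, -0.4]
```

Scaled: 3 mm / 400 = 0.0075, 1.5 mm / 400 = 0.0038.

```bash
for i in 1 2 3 4 5; do echo '[[[0, 0, 0.0038, 0, 0, 0], [0, 0, 0.0075, 0, 0, 0]]]' | python3 -m pendant | grep -E "pos|contact"; done
```

```text
ee_pos: [542.3, 396.8, 231.2]
contact_force: [0.5, -0.0, 0.2]
ee_pos: [542.3, 396.8, 228.3]
contact_force: [-0.4, -0.6, -0.4]
ee_pos: [542.3, 396.8, 225.3]
contact_force: [0.3, 0.1, 0.1]
ee_pos: [542.2, 396.8, 222.2]
contact_force: [0.8, -0.1, -0.7]
ee_pos: [542.3, 396.8, 219.2]
contact_force: [0.4, 0.1, 0.8]
```

Scaled: 3 mm / 400 = 0.0075, 1.5 mm / 400 = 0.0038.

```bash
for i in 1 2 3 4; do echo '[[[0, 0, 0.0038, 0, 0, 0], [0, 0, 0.0075, 0, 0, 0]]]' | python3 -m pendant | grep -E "pos|contact"; done
```

```text
ee_pos: [542.4, 397.1, 216.7]
contact_force: [-1.3, 0.2, 2.7]
ee_pos: [542.5, 397.2, 213.8]
contact_force: [-0.7, 1.2, 3.4]
ee_pos: [542.4, 397.0, 210.5]
contact_force: [0.3, 1.5, 3.4]
ee_pos: [542.3, 396.9, 207.3]
contact_force: [-0.3, 1.4, 2.6]
```

Scaled: 3 mm / 400 = 0.0075, 1.5 mm / 400 = 0.0038.

```bash
for i in 1 2 3 4 5; do echo '[[[0, 0, 0.0038, 0, 0, 0], [0, 0, 0.0075, 0, 0, 0]]]' | python3 -m pendant | grep -E "pos|contact"; done
```

```text
ee_pos: [542.3, 396.8, 204.2]
contact_force: [-0.6, 1.0, 3.0]
ee_pos: [542.3, 396.8, 201.2]
contact_force: [-0.7, 1.5, 3.0]
ee_pos: [542.2, 396.8, 198.2]
contact_force: [-1.7, 2.0, 3.0]
ee_pos: [542.3, 396.8, 195.2]
contact_force: [0.2, 1.7, 2.5]
ee_pos: [542.3, 396.8, 192.2]
contact_force: [-0.3, 1.5, 2.1]
```

Scaled: 3 mm / 400 = 0.0075, 1.5 mm / 400 = 0.0038.

```bash
for i in 1 2 3 4 5; do echo '[[[0, 0, 0.0038, 0, 0, 0], [0, 0, 0.0075, 0, 0, 0]]]' | python3 -m pendant | grep -E "pos|contact" | tr '\n' ' '; echo; done; python3 -c "
from h import *
print(telemetry.get_state()['t'])"
```

```text
ee_pos: [542.3, 396.7, 189.2] contact_force: [-0.4, 1.9, 3.2] 
ee_pos: [542.2, 396.9, 186.2] contact_force: [-0.3, 2.4, 2.9] 
ee_pos: [542.3, 396.9, 183.3] contact_force: [-0.6, 1.6, 2.5] 
ee_pos: [542.3, 396.8, 180.2] contact_force: [-1.6, 2.6, 2.8] 
ee_pos: [542.3, 396.8, 177.3] contact_force: [-0.7, 1.0, 2.4] 
13.4
```

Scaled: 3 mm / 400 = 0.0075, 1.5 mm / 400 = 0.0038.

```bash
for i in 1 2 3 4; do echo '[[[0, 0, 0.0038, 0, 0, 0], [0, 0, 0.0075, 0, 0, 0]]]' | python3 -m pendant | grep -E "pos|contact" | tr '\n' ' '; echo; done
```

```text
ee_pos: [542.3, 396.8, 174.2] contact_force: [-0.1, 1.8, 3.4] 
ee_pos: [542.3, 396.8, 171.3] contact_force: [-0.7, 2.4, 2.0] 
ee_pos: [542.3, 397.0, 168.5] contact_force: [-1.8, 1.9, 6.3] 
ee_pos: [542.3, 397.1, 166.2] contact_force: [-4.0, 2.4, 9.1]
```

Scaled: 3 mm / 400 = 0.0075, 1.5 mm / 400 = 0.0038.

```bash
for i in 1 2; do echo '[[[0, 0, 0.0038, 0, 0, 0], [0, 0, 0.0075, 0, 0, 0]]]' | python3 -m pendant | grep -E "pos|contact" | tr '\n' ' '; echo; done
```

```text
ee_pos: [542.4, 397.2, 163.8] contact_force: [-5.0, 1.5, 13.4] 
ee_pos: [542.5, 397.3, 161.5] contact_force: [-5.4, 2.0, 15.0]
```

Scaled: -150 mm / 400 = -0.375, -135 mm / 400 = -0.3375.

```bash
echo '[[[0, 0, -0.0075, 0, 0, 0], [0, 0, -0.02, 0, 0, 0], [0, 0, -0.05, 0, 0, 0], [0, 0, -0.125, 0, 0, 0], [0, 0, -0.225, 0, 0, 0], [0, 0, -0.3375, 0, 0, 0], [0, 0, -0.375, 0, 0, 0], [0, 0, -0.375, 0, 0, 0]]]' | python3 -m pendant | grep -E "t:|pos|contact"
python3 - <<'E'
from h import *
C=cams();np.set_printoptions(precision=1,suppress=True)
for n,s,t in [("rail L",(352,207),(305,133)),("black end",(345,202),(283,134)),("motor left edge",(431,180),(398,112)),("rail R",(510,258),(400,137)),("handle left",(408,100),(352,75)),("motor bottom",(470,215),(425,150))]:
    X,r=tri(C,s,t);print(n,X,r[0])
s=telemetry.get_state();print((np.array([601.7,228,318])-s["ee_pos"])@np.array(s["ee_rot"]))
E
```

```text
t: 15.4
ee_pos: [543.2, 396.8, 313.2]
ee_rot: [[0.943, 0.332, 0.004], [0.332, -0.943, 0.003], [0.004, -0.002, -1.0]]
contact_force: [-0.5, 0.5, -0.0]
rail L [783.8 241.4  70.4] 1.5360946979933072
black end [804.6 284.6  47.7] 14.136655152191594
motor left edge [730.3  67.2 267.5] 9.858640683615768
rail R [777.9 -67.3  66.4] 59.15847886018424
handle left [766.8 169.  387.9] 6.511285635223319
motor bottom [655.9  -2.8 259. ] 12.614906540533319
[  0.4 178.5  -8.9]
```

Scaled: 178 mm / 400 = 0.445, 172 mm / 400 = 0.43.

```bash
echo '[[[0, 0.1125, 0, 0, 0, 0], [0, 0.225, 0, 0, 0, 0], [0, 0.3375, 0, 0, 0, 0], [0, 0.43, 0, 0, 0, 0], [0, 0.445, 0, 0, 0, 0], [0, 0.445, 0.025, 0, 0, 0], [0, 0.445, 0.05, 0, 0, 0], [0, 0.445, 0.065, 0, 0, 0], [0, 0.445, 0.065, 0, 0, 0]]]' | python3 -m pendant | grep -E "t:|pos|contact"
for i in 1 2 3; do echo '[[[0, 0, 0.0025, 0, 0, 0], [0, 0, 0.005, 0, 0, 0]]]' | python3 -m pendant | grep -E "pos|contact"| tr '\n' ' '; echo; done
```

```text
t: 16.4
ee_pos: [600.4, 229.6, 281.2]
ee_rot: [[0.943, 0.334, -0.003], [0.334, -0.943, -0.002], [-0.003, 0.001, -1.0]]
contact_force: [0.7, 0.2, -0.5]
ee_pos: [601.5, 229.6, 281.6] contact_force: [-0.3, -0.3, 0.2] 
ee_pos: [601.5, 229.1, 279.6] contact_force: [0.0, -0.1, 0.3] 
ee_pos: [601.5, 228.9, 277.4] contact_force: [-0.4, 0.5, -0.4]
```

Scaled: 2 mm / 400 = 0.005, 1 mm / 400 = 0.0025.

```bash
for i in 1 2 3 4 5 6; do echo '[[[0, 0, 0.0025, 0, 0, 0], [0, 0, 0.005, 0, 0, 0]]]' | python3 -m pendant | grep -E "pos|contact"| tr '\n' ' '; echo; done
```

```text
ee_pos: [601.6, 228.9, 275.6] contact_force: [-0.3, -0.2, 2.2] 
ee_pos: [601.6, 228.9, 273.6] contact_force: [-0.2, -0.1, 2.2] 
ee_pos: [601.5, 228.9, 271.4] contact_force: [-0.2, -0.2, 2.3] 
ee_pos: [601.6, 228.9, 269.3] contact_force: [-0.4, -0.4, 1.6] 
ee_pos: [601.6, 228.9, 267.3] contact_force: [-0.8, 0.1, 1.8] 
ee_pos: [601.5, 228.9, 265.3] contact_force: [0.1, -0.5, 2.4]
```

Scaled: 1 mm / 400 = 0.0025, 0.5 mm / 400 = 0.0013.

```bash
for i in 1 2 3 4 ; do echo '[[[0, 0, 0.0013, 0, 0, 0], [0, 0, 0.0025, 0, 0, 0]]]' | python3 -m pendant | grep -E "pos|contact"| tr '\n' ' '; echo; done
```

```text
ee_pos: [601.5, 228.9, 264.3] contact_force: [-0.3, -0.8, 2.0] 
ee_pos: [601.5, 228.9, 263.3] contact_force: [0.1, -1.6, 1.4] 
ee_pos: [601.5, 228.9, 262.3] contact_force: [-1.3, -0.4, 2.3] 
ee_pos: [601.5, 228.9, 261.3] contact_force: [0.4, -1.3, 1.6]
```

Careful with the scale: shifts go in shares of 0.4 m and turns go in shares of pi rad. That gives: 1 mm / 400 = 0.0025, 0.5 mm / 400 = 0.0013.

```bash
for i in 1 2 3 ; do echo '[[[0, 0, 0.0013, 0, 0, 0], [0, 0, 0.0025, 0, 0, 0]]]' | python3 -m pendant | grep -E "pos|contact"| tr '\n' ' '; echo; done
```

```text
ee_pos: [601.5, 228.9, 260.3] contact_force: [-0.3, -1.1, 1.8] 
ee_pos: [601.5, 228.9, 259.3] contact_force: [0.3, -0.7, 2.1] 
ee_pos: [601.5, 228.9, 258.3] contact_force: [-0.2, -0.3, 2.5]
```

Scaled: 1 mm / 400 = 0.0025, 0.5 mm / 400 = 0.0013.

```bash
for i in 1 2 ; do echo '[[[0, 0, 0.0013, 0, 0, 0], [0, 0, 0.0025, 0, 0, 0]]]' | python3 -m pendant | grep -E "pos|contact"| tr '\n' ' '; echo; done
```

```text
ee_pos: [601.5, 228.9, 257.3] contact_force: [0.0, -1.1, 1.6] 
ee_pos: [601.5, 228.9, 256.3] contact_force: [-0.6, -1.4, 1.8]
```

Scaled: 1 mm / 400 = 0.0025, 0.5 mm / 400 = 0.0013.

```bash
for i in 1 2 ; do echo '[[[0, 0, 0.0013, 0, 0, 0], [0, 0, 0.0025, 0, 0, 0]]]' | python3 -m pendant | grep -E "t:|pos|contact"| tr '\n' ' '; echo; done
```

```text
t: 20.2 ee_pos: [601.5, 228.9, 255.3] ee_rot: [[0.943, 0.333, -0.0], [0.333, -0.943, -0.0], [-0.0, 0.0, -1.0]] contact_force: [0.4, -2.0, 1.1] 
t: 20.4 ee_pos: [601.5, 229.0, 254.3] ee_rot: [[0.943, 0.333, 0.0], [0.333, -0.943, 0.0], [0.0, -0.0, -1.0]] contact_force: [0.3, -1.0, 1.5]
```

Scaled: 1 mm / 400 = 0.0025, 0.5 mm / 400 = 0.0013.

```bash
for i in 1 2 ; do echo '[[[0, 0, 0.0013, 0, 0, 0], [0, 0, 0.0025, 0, 0, 0]]]' | python3 -m pendant | grep -E "pos|contact"| tr '\n' ' '; echo; done
```

```text
ee_pos: [601.6, 229.0, 253.7] contact_force: [-1.9, -1.3, 5.6] 
ee_pos: [601.6, 228.9, 253.3] contact_force: [-1.8, -0.7, 8.3]
```

Scaled: -200 mm / 400 = -0.5, -180 mm / 400 = -0.45.

```bash
echo '[[[0, 0, -0.0025, 0, 0, 0], [0, 0, -0.0075, 0, 0, 0], [0, 0, -0.025, 0, 0, 0], [0, 0, -0.075, 0, 0, 0], [0, 0, -0.15, 0, 0, 0], [0, 0, -0.2, 0, 0, 0], [-0.1125, 0, -0.2, 0, 0, 0], [-0.225, 0, -0.2, 0, 0, 0], [-0.3375, 0, -0.2, 0, 0, 0], [-0.45, 0, -0.2, 0, 0, 0], [-0.5, 0, -0.2, 0, 0, 0]]]' | python3 -m pendant | grep -E "t:|pos|contact"
echo '[[[0, 0.1125, 0, 0, 0, 0], [0, 0.225, 0, 0, 0, 0], [0, 0.3375, 0, 0, 0, 0], [0, 0.45, 0, 0, 0, 0], [0, 0.45, 0, 0, 0, 0]]]' | python3 -m pendant | grep -E "t:|pos|contact"
python3 - <<'E'
from h import *
C=cams()
a=C["scene"]["img"][155:330,180:380];b=C["top"]["img"][135:285,185:345]
cv2.imwrite("pics/p11.png",np.hstack([cv2.resize(a,(400,350),interpolation=cv2.INTER_CUBIC),cv2.resize(b,(373,350),interpolation=cv2.INTER_CUBIC)]))
E
```

```text
t: 21.9
ee_pos: [410.3, 161.1, 333.3]
ee_rot: [[0.943, 0.333, 0.001], [0.333, -0.943, 0.002], [0.002, -0.001, -1.0]]
contact_force: [0.5, 0.2, 0.1]
t: 22.4
ee_pos: [473.5, -11.3, 332.4]
ee_rot: [[0.945, 0.328, -0.001], [0.328, -0.945, -0.001], [-0.001, 0.001, -1.0]]
contact_force: [0.3, -0.2, -0.7]
```

View pics/p11.png

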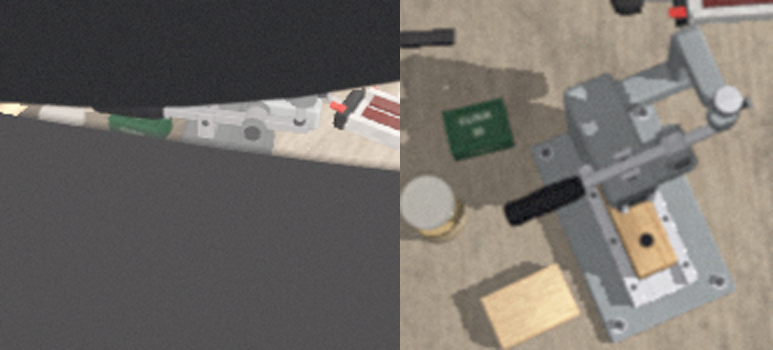

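Run:
```python
from h import *
d=get_image("top");O=np.array([570,318,0]);ex=np.array([.943,.333,0]);ey=np.array([-.333,.943,0])
a=cv2.imread("pics/top0.png")
# wood/steel boundary along block's axis: sample hue-ish (r-b) profile along projected axis at z=24 and lateral offsets
R,t=np.array(d["R"]),np.array(d["t"])
def px(X): c=R@X+t;return c[0]/c[2]*d["fx"]+d["cx"],c[1]/c[2]*d["fy"]+d["cy"]
for n,im in(("before",a),("now",d["img"])):
  for z in(24,):
    xs=np.arange(-140,-60,1.);prof=np.zeros(len(xs))
    for l in(-12,-6,0,6,12):
      P=np.array([px(O+x*ex+l*ey+[0,0,z]) for x in xs],np.float32)
      v=cv2.remap(im,P[:,0].reshape(1,-1),P[:,1].reshape(1,-1),cv2.INTER_LINEAR)[0].astype(float);prof+=v[:,2]-v[:,0]
    prof/=5;h=(prof.min()+prof.max())/2
    print(n,"front x_press",xs[np.argmax(prof>h)],prof.min(),prof.max())
```

```text
before front x_press -121.0 -6.6 79.2
now front x_press -88.0 -6.8 83.2
```

```bash
python3 -c "
from workcell import robot
print(robot.sign_off())"
```

```text
the job is handed in; nothing more can be done
None
```

The press is set up and handed in at about 22 s: sample home against the fence, lever pressed until the punch firmed up (it peaked at 15 N, above the 12 N firm range but under the 17 N bruising mark), and the stop rod touching the tail at 8 N.

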